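# Set out the green gel pump and prime it

### The arm

A 7-joint arm with a two-finger parallel gripper is mounted at the origin on a cart in front of the work surface, level with it; the furniture and walls round the work are solid. World frame = base frame: x ahead of the robot, y to its left, z up, the work surface at z = 0. Lengths are in m, angles in rad, forces in N, time in s.
With the tool pointing down it reaches from about 0.35 to 0.9 m from the base axis. Payload 19.9 kg.
Tool frame: the origin (TCP) lies between the finger pads, 19 mm behind the fingertips; this is the grasp point; z points along the fingers, y is the line along which they close (so a half turn about z gives the same grasp; the last joint's range is limited). The gripper opens to 94 mm and grips with 3 to 60 N. Pads are 16 mm wide; open, the fingers measure 119 mm over their backs; the gripper's body (75 mm by 177 mm) begins 78 mm behind the grasp point.
Start: joints at [1.097, 0.417, -0.01, 1.614, 0.005, 1.111, -0.053], TCP at [0.262, -0.567, 0.224] pointing down, gripper open.
Joint ranges: [-2.81, 2.81], [-0.39, 2.02], [-1.27, 1.25], [0.06, 2.57], [-1.19, 4.33], [0.19, 2], [-2.82, 2.82]. Speed limits (rad/s): [1.89, 1.89, 2.39, 2.39, 3.01, 3.01, 3.01].

### API

Orientations are given as a 3x3 rotation matrix whose columns are the frame's x, y, z axes.
In Python, from rig import robot gives the robot as it stands. Calls block until the motion is done:
- robot.move_ptp(position, orientation): joint-space move of the TCP to a pose.
- robot.move_linear(position, velocity=0.15, frame=None, threshold=None): straight line of the TCP; frame=None keeps the orientation; velocity is the mean speed in m/s. With threshold (N) it stops when the force on the tool has changed by that much, and returns True; else False.
- robot.goto_joints(angles): joint-space move.
- robot.gripper_to(opening): finger opening in m; the grip force is fixed at half the most; returns when the fingers have stopped.
- robot.pause(seconds).
- robot.ik(position, orientation): joint angles nearest the present ones, or None.
- robot.get_state(): the state.
- robot.grab_frame(name): name is "scene" or "top"; returns the picture (384x512x3 uint8, red, green, blue); there is no depth.
- robot.camera_info(name): a dict with "fx", "fy", "cx", "cy" (pixels), "dist" ([k1, k2, p1, p2, k3] as OpenCV has them; the pictures are not rectified), "rvec" (rotation vector, rad) and "tvec" (3), from world to camera coordinates, as OpenCV has them. Camera axes: x right, y down, z forward; pixel columns grow to the right and rows downward; lengths in m; the calibration is good to about 2 mm. A picture is of the moment at which its call begins. camera_info takes no time and is no camera call.
A pose or a line that the arm cannot do raises robot.PlanningError and nothing moves.
- robot.sign_off(): hands the job in; it is judged then, once.
The state is a dict: "time": time; "qpos": joint angles; "joint_vel": joint speeds; "effort": joint torques, N m; "ee_pos": TCP position; "tool_rot": TCP orientation; "force": force on the tool from outside, world axes, zero at the start; "moment": the same for the moment, N m; "opening": finger opening in m; "grasp_force": force on a finger pad.
Only numpy, scipy, OpenCV 4.12 (cv2) and the standard library are available. Lean on these libraries where they do the work, as an engineer would, in place of code of your own. Each camera call takes 0.05 s, during which the arm holds its last target. There are 200 camera calls.

### The job

Stand the green gel pump bottle upright inside the raised metal ring of the white service tray, with its spout pointing towards the blue dish, and let go of it. Then prime its pump with two full strokes: each time press the head right down until you feel it bottom firmly on its stop, keep that pressure for a moment, then let it come all the way back up. Carry the bottle by its body, never by the pump head, be gentle with it (never lean on it hard, never tip it over), and leave everything else where it stands.

Things in the scene. Friction and masses are not known exactly. Their poses are not given: they have to be found in the camera images.
- gel_pump: Loose pump bottle, green gel, white head, 207 mm tall, 0.15 to 0.3 kg. Origin on its underside; z up along it, y the way the spout points; its axis is at y = -2 mm. Round body, 49 mm diameter, straight to z = 105 mm, tapering to a cap at 141 mm. The head above is in the way of a gripper coming straight down, so take the body with the tool tilted.
- head_top (a point): Centre of the pump head's flat round top (15 mm across), on the bottle's axis; 207 mm over the bottle's underside when up. It goes down with the head. z up along the bottle.
- spout_tip (a point): End of the spout, 30 mm from the bottle's axis in the bottle's +y direction, 198 mm over the underside when the head is up.
- gel_pump_pump (a joint): How far the pump head is pressed, m: 0 up, 0.016 at its stop. A preloaded spring pushes it fully up when let go. It takes about 3 N to start it and 11 N just before the stop; beyond that the force rises steeply. To bottom it firmly keep 13 to 22 N on it (judged: at least 12 N; over 35 N on the tray is too hard).
- tray: White tray fixed on the riser, 100 (x) x 153 (y) mm, top face 8 mm over the riser, edge 3 mm higher. Origin on the riser under the centre of the metal ring. Ring: 8 mm high, inner diameter 66, outer 74 mm; the bottle stands inside it on a black disc. The blue dish (56 mm across, rim 30 mm over the riser) is fixed 70 mm (centres) from the ring in the tray's +y direction.
- ring_centre (a point): Centre of the ring on the tray's top face, 8 mm over the riser, where the bottle's underside shall rest; axes as the tray's.
- riser: Fixed white riser board on steel posts, 310 (x) x 308 (y) mm, top face 123 mm over the table; tray and listed loose things stand on it. Origin: on the table, within 7 mm of under its centre. Solid neighbours: a clear upright guard in the plane x = 0.33 m, from y = 0.01 m to the left, up to z = 0.70 m (keep the arm to its right); a 200 mm tall can, 160 mm across, at x 0.425, y -0.44 m.
- grey_tub: Loose round grey tub with lid, 71 mm across, 60 mm tall; origin at the centre of its underside. Bystander, to be left alone.
- pink_jar: Loose jar with pink lid, 43 mm across, 88 mm tall; origin at the centre of its underside. Bystander.
- yellow_polish: Loose yellow polish bottle with black cap, 34 mm across, 84 mm tall; origin at the centre of its underside. Bystander.
- acrylic_jar: Loose pale pink jar with white lid, 49 mm across, 50 mm tall; origin at the centre of its underside. Bystander.
Not all that is in view belongs to the job. What is shaped like the gel_pump but brown or pink is not meant.

How it is judged:
On the way, in this order (a step that is already met when the one before it is completed fails the run):
1. the bottle stands upright inside the ring, spout towards the dish, released (horizontal distance between gel_pump and tray below 0.012 m and z of gel_pump in the frame of ring_centre between -0.003 and 0.003 m and angle between gel_pump's own z axis and vertical below 0.06 rad and angle between the y axis of gel_pump and the y axis of tray, either way round below 0.45 rad and y of spout_tip in the frame of tray above 0.01 m and contact force between the fingers and gel_pump below 0.1 N), for 0.3 s.
2. first stroke: the head is pressed down to its stop (to within 1.5 mm) and bottomed with at least 12 N of finger force while the bottle stands in the ring, and kept there 0.3 s (horizontal distance between gel_pump and tray below 0.012 m and z of gel_pump in the frame of ring_centre between -0.003 and 0.003 m and angle between gel_pump's own z axis and vertical below 0.06 rad and value of joint gel_pump_pump above 0.0145 m and contact force between the fingers and gel_pump above 12 N), for 0.3 s.
3. the head is fully up again (within 2 mm) (horizontal distance between gel_pump and tray below 0.012 m and z of gel_pump in the frame of ring_centre between -0.003 and 0.003 m and angle between gel_pump's own z axis and vertical below 0.06 rad and value of joint gel_pump_pump below 0.002 m), for 0.1 s.
4. second stroke: pressed down to its stop again in the same way and kept there 0.3 s (all of step 2), for 0.3 s.
At the end, for the whole second after the job is handed in: The gel pump bottle stands at rest and upright (within 0.06 rad) inside the ring on the tray, its underside within 3 mm of the tray's top, its origin within 12 mm of the ring's centre, spout towards the dish (within 0.45 rad), pump head fully up (within 2 mm) (all of step 3 and angle between the y axis of gel_pump and the y axis of tray, either way round below 0.45 rad and y of spout_tip in the frame of tray above 0.01 m and linear speed of gel_pump below 0.02 m/s); the robot touches nothing.
It fails at once if the bottle is carried by its pump head or cap (raised over 15 mm off the tray with the TCP more than 145 mm over its underside) (z of gel_pump in the frame of riser above 0.146 m and z of the grasp point in the frame of gel_pump above 0.145 m and contact force between the fingers and gel_pump above 0.5 N).
It fails at once if the bottle is tipped more than 0.7 rad (angle between gel_pump's own z axis and vertical above 0.7 rad).
It fails at once if the bottle is pressed or dropped on the tray with more than 35 N (contact force between gel_pump and tray above 35 N).
It fails at once if one of the other loose things (tub, jars, polish bottle) is moved by more than 20 mm or tipped by more than 0.3 rad (distance of any of grey_tub, pink_jar, yellow_polish, acrylic_jar from where it was at the start of the episode above 0.02 m or angle between any of grey_tub, pink_jar, yellow_polish, acrylic_jar's own z axis and vertical above 0.3 rad).
It also fails if it takes over 72 s, if anything falls off the work surface, if the arm or the gripper's body presses on something with over 40 N, if the wrist force passes 120 N, or if a joint passes its speed limit or range.

## Working session

There is one attempt and no reset: what is moved stays moved. The work goes in short steps, each a Python script; the robot and the scene stay as the last script left them, time stands still between calls to the robot, and variables do not carry over. Pictures are saved under pics/ and viewed, at most 10 in all, crops included, and the job is handed in when it is done.

```bash
mkdir -p pics; ls
python3 - <<'E'
from rig import robot
import cv2,numpy as np
for n in("scene","top"):
    cv2.imwrite(f"pics/{n}0.png",cv2.resize(robot.grab_frame(n)[:,:,::-1],(800,600),interpolation=cv2.INTER_CUBIC))
    c=robot.camera_info(n);print(n,c); R=cv2.Rodrigues(np.array(c['rvec'],float))[0];print(-R.T@np.array(c['tvec']).ravel())
s=robot.get_state();print(s['ee_pos'],s['tool_rot'],s['opening'])
E
```

```text
pics
scene {'fx': 391.53883398292027, 'fy': 391.53883398292027, 'cx': 253.68825357543514, 'cy': 189.93226989092602, 'dist': array([0.00313494, 0.        , 0.        , 0.        , 0.        ]), 'rvec': array([ 2.17138699,  0.23795789, -0.09331362]), 'tvec': array([-0.52706147,  0.01095582,  1.74574111])}
[ 0.78606047 -1.28836931  1.02359137]
top {'fx': 374.5273786116392, 'fy': 374.5273786116392, 'cx': 252.29719429511667, 'cy': 188.6509365850107, 'dist': array([-0.11536331,  0.        ,  0.        ,  0.        ,  0.        ]), 'rvec': array([ 2.16965543, -2.13559744,  0.17728735]), 'tvec': array([-0.18979519,  0.57567137,  1.46741829])}
[ 0.3564988  -0.15671514  1.53918327]
[ 0.26202046 -0.5670847   0.223701  ] [[ 9.07776234e-01  4.19454464e-01 -5.12002198e-04]
 [ 4.19454770e-01 -9.07775759e-01  9.31688781e-04]
 [-7.39821650e-05 -1.06052670e-03 -9.99999435e-01]] 0.09399583323784155
```

View pics/scene0.png

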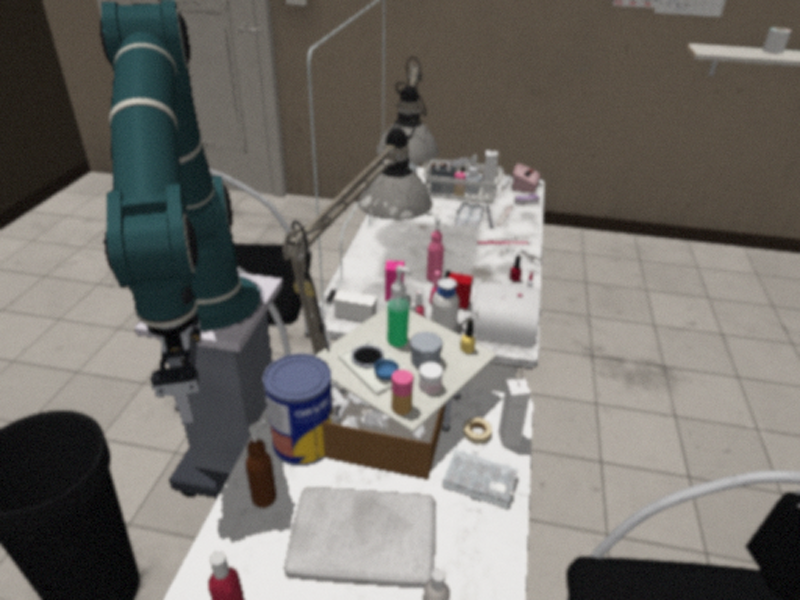

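View pics/top0.png

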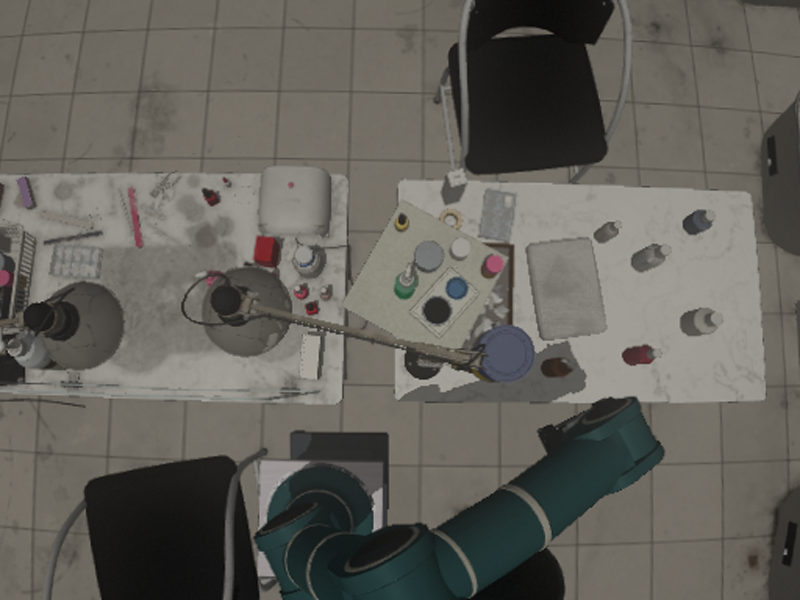

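The green candidate is at scene (398,318) and top (405,285). The brown bottle (scene 260,475) and pink one (scene 435,255) have a similar shape but the wrong colour. I'll confirm the green one in an enlarged crop.

Run:
```python
from rig import robot
import cv2,numpy as np
t=np.mean([robot.grab_frame("top").astype(float) for _ in range(4)],0).astype(np.uint8)[:,:,::-1]
s=np.mean([robot.grab_frame("scene").astype(float) for _ in range(4)],0).astype(np.uint8)[:,:,::-1]
cv2.imwrite("pics/t_raw.png",t);cv2.imwrite("pics/s_raw.png",s)
def crop(im,x0,y0,w,h,k,n):
    c=cv2.resize(im[y0:y0+h,x0:x0+w],None,fx=k,fy=k,interpolation=cv2.INTER_CUBIC)
    for i in range(0,w,10): cv2.line(c,(i*k,0),(i*k,6 if (x0+i)%50 else 16),(0,0,255),1)
    for i in range(0,h,10): cv2.line(c,(0,i*k),(6 if (y0+i)%50 else 16,i*k),(0,0,255),1)
    cv2.imwrite(n,c)
crop(t,218,120,114,84,7,"pics/t1.png")
crop(s,195,160,130,98,6,"pics/s1.png")
```

```text
(no output)
```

View pics/t1.png

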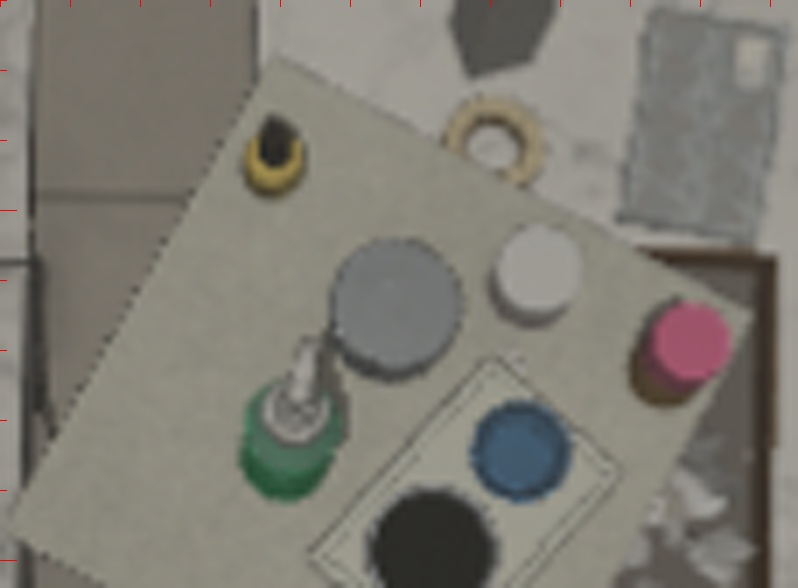

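View pics/s1.png

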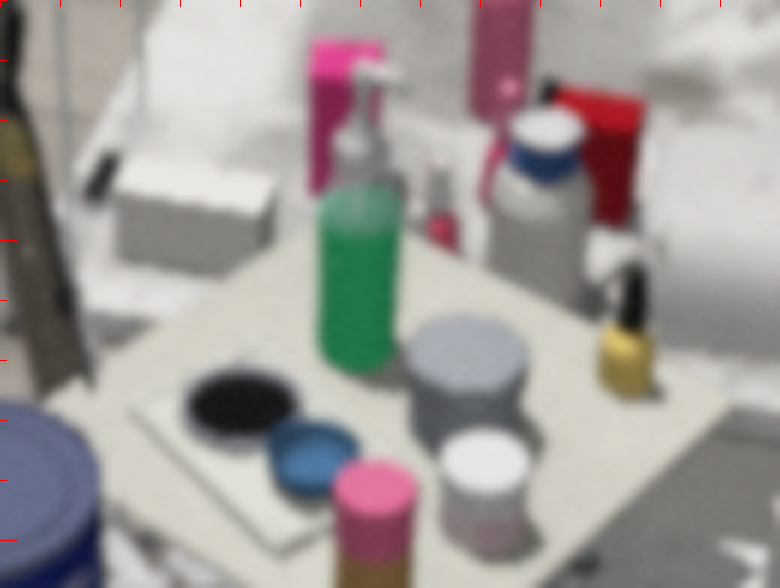

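The crops confirm the green bottle with white head: top crop body around (287,450), spout tip (315,342); scene crop base (358,355), spout tip (400,75). The ring with its black disc is at (432,550) top and (243,404) scene. The blue dish is at (521,451) top and (316,455) scene.

```bash
cat > h.py <<'E'
import numpy as np,cv2
from rig import robot
from scipy.optimize import least_squares
CAM={n:robot.camera_info(n) for n in("scene","top")}
def K(n):
    c=CAM[n];return np.array([[c['fx'],0,c['cx']],[0,c['fy'],c['cy']],[0,0,1.]])
def proj(n,P):
    c=CAM[n];return cv2.projectPoints(np.asarray(P,float).reshape(-1,1,3),np.array(c['rvec']),np.array(c['tvec']),K(n),c['dist'])[0][:,0]
def pix(n,u,v): # crop -> raw
    x0,y0,k=(218,120,7) if n=="top" else (195,160,6)
    return np.array([(u+.5)/k-.5+x0,(v+.5)/k-.5+y0])
def ray(n,p,z):
    c=CAM[n];R=cv2.Rodrigues(np.array(c['rvec']))[0];C=-R.T@np.array(c['tvec'])
    q=cv2.undistortPoints(np.array(p,float).reshape(1,1,2),K(n),c['dist'])[0,0]
    d=R.T@[q[0],q[1],1];return C+d*(z-C[2])/d[2]
def circ(x,y,z,r):
    a=np.linspace(0,2*np.pi,73)[:-1];return np.c_[x+r*np.cos(a),y+r*np.sin(a),0*a+z]
E
python3 - <<'E'
from h import *
np.set_printoptions(precision=4,suppress=True)
for nm,n,u,v,z in [("disc","top",432,550,.133),("disc","scene",243,404,.133),("dish","top",521,451,.153),("dish","scene",316,455,.153),
 ("trayC","top",493,357,.134),("trayC","top",622,470,.134),("trayC","top",308,552,.134),("riser","top",272,55,.123),("riser","top",752,315,.123),("riser","top",5,530,.123),
 ("tub","top",397,304,.183),("tub","scene",466,352,.183),("acr","top",540,270,.173),("pink","top",692,342,.211),("polish","top",276,135,.207),
 ("tip","top",315,342,.321),("tip","scene",398,76,.321),("headback","scene",362,70,.327),
 ]: print(nm,n,ray(n,pix(n,u,v),z))
S=[pix("scene",319,371),pix("scene",398,371)];T=[pix("top",240,500),pix("top",333,500)]
def res(p):
    a=proj("scene",np.r_[circ(*p,.123,.0245),circ(*p,.163,.0245)]);b=proj("top",circ(*p,.125,.0245));c=proj("top",circ(*p,.15,.0245))
    return [a[:72,1].max()-S[0][1],(a[:,0].max()+a[:,0].min())/2-(S[0][0]+S[1][0])/2,b[:,1].max()-T[0][1],(c[:,0].max()+c[:,0].min())/2-(T[0][0]+T[1][0])/2]
f=least_squares(res,[.45,-.15]);print("bottle",f.x,f.fun)
p=np.r_[f.x]
print((proj("top",[[*p,.33],[*p,.264]])-[218,120])*7,(proj("scene",[[*p,.33],[*p,.264]])-[195,160])*6)
E
```

```text
disc top [ 0.5308 -0.282   0.133 ]
disc scene [ 0.5277 -0.2776  0.133 ]
dish top [ 0.5827 -0.328   0.153 ]
dish scene [ 0.5833 -0.333   0.153 ]
trayC top [ 0.6377 -0.3151  0.134 ]
trayC top [ 0.5763 -0.3857  0.134 ]
trayC top [ 0.5285 -0.2148  0.134 ]
riser top [ 0.8105 -0.1921  0.123 ]
riser top [ 0.6665 -0.4611  0.123 ]
riser top [ 0.5391 -0.0502  0.123 ]
tub top [ 0.6555 -0.2585  0.183 ]
tub scene [ 0.6538 -0.2616  0.183 ]
acr top [ 0.6778 -0.336   0.173 ]
pink top [ 0.6322 -0.4104  0.211 ]
polish top [ 0.7398 -0.1927  0.207 ]
tip top [ 0.6059 -0.2093  0.321 ]
tip scene [ 0.598  -0.1995  0.321 ]
headback scene [ 0.5791 -0.2075  0.327 ]
bottle [ 0.5808 -0.2006] [ 0.6754  0.2952  0.4119 -0.3869]
[[293.6688 387.2581]
 [288.5438 411.5514]] [[365.2691  56.8279]
 [362.3573 154.7933]]
```

```bash
cat >> h.py <<'E'
def tri(ps,pt):
    f=least_squares(lambda X:np.r_[proj("scene",X)[0]-ps,proj("top",X)[0]-pt],[.5,-.2,.3]);return f.x,np.abs(f.fun).max()
E
python3 - <<'E'
from h import *
np.set_printoptions(precision=3,suppress=True)
k=1.5625
for nm,s,t in [("elbow",(295,240),(478,356)),("head",(397,138),(226,298)),("can",(298,370),(505,352)),("baselamp",(310,345),(422,362))]:
    print(nm,*tri(np.array(s)/k,np.array(t)/k))
t=cv2.imread("pics/t_raw.png");s=cv2.imread("pics/s_raw.png")
a=cv2.resize(t[175:260,215:345],None,fx=4,fy=4,interpolation=cv2.INTER_CUBIC)   # 520x340
b=cv2.resize(s[85:235,170:240],None,fx=3.9,fy=3.9,interpolation=cv2.INTER_CUBIC) # 273x585
c=np.zeros((585,800,3),np.uint8);c[:340,:520]=a;c[:b.shape[0],525:525+b.shape[1]]=b
cv2.imwrite("pics/lamp.png",c)
# ik probe of tilted grasps at bottle: approach azimuth az, tilt below horizontal
p=np.array([.581,-.2006,.19])
for az in range(-60,121,20):
  for el in (20,40,55):
    a,e=np.radians([az,el]);z=np.array([np.cos(a)*np.cos(e),np.sin(a)*np.cos(e),-np.sin(e)]);y=np.array([-np.sin(a),np.cos(a),0])
    for sg in(1,-1):
      R=np.c_[np.cross(sg*y,z),sg*y,z];q=robot.ik(p,R)
      if q is not None: print(az,el,sg,np.array(q))
E
```

```text
elbow [ 0.404 -0.334  0.441] 0.6465260842143721
head [0.502 0.135 0.48 ] 0.23254646109415944
can [ 0.426 -0.434  0.203] 0.10958122360190714
baselamp [ 0.395 -0.253  0.116] 2.6024871145424697
-60 20 1 [ 0.178  0.549 -0.436  2.202  1.793  1.318 -1.075]
-60 20 -1 [-0.793  0.644  0.715  2.233  1.62   0.749  1.932]
-60 40 1 [ 0.421  0.403 -0.589  2.116  1.484  0.986 -0.679]
-60 40 -1 [ 0.536  0.439 -0.73   2.113  1.516  1.047  2.463]
-60 55 1 [ 0.508  0.35  -0.566  2.007  1.08   0.824 -0.246]
-60 55 -1 [-0.835  0.527  1.096  2.047  0.042  0.446 -2.546]
-40 20 1 [ 0.423  0.485 -0.533  2.386  2.264  1.169 -1.139]
-40 20 -1 [ 0.277  0.455 -0.37   2.39   2.263  1.115  1.944]
-40 40 1 [ 0.472  0.285 -0.481  2.258  1.812  0.624 -0.675]
-40 40 -1 [-0.735  0.369  0.895  2.293  2.027  0.245  2.075]
-40 55 1 [ 0.688  0.288 -0.643  2.101  1.132  0.551  0.057]
-40 55 -1 [-0.133  0.236  0.285  2.126  0.779  0.359 -2.82 ]
-20 20 1 [ 0.443  0.408 -0.241  2.472  2.956  0.968 -1.419]
-20 20 -1 [ 1.182  0.697 -1.086  2.452  2.792  1.06   2.293]
-20 40 1 [ 0.412  0.219 -0.186  2.321  2.724  0.291 -1.214]
-2
[... 1863 characters left out ...]
 0.184  1.582 -0.675  1.333 -2.437]
80 55 -1 [ 0.896  0.632 -0.491  1.563 -0.322  1.21   0.433]
100 20 1 [ 0.886  1.035 -0.496  1.191 -0.495  1.798 -2.441]
100 20 -1 [ 0.908  1.045 -0.54   1.19  -0.467  1.789  0.679]
100 40 1 [ 0.474  0.808  0.166  1.324 -0.686  1.721 -2.186]
100 40 -1 [ 0.876  0.861 -0.524  1.305 -0.307  1.584  0.663]
100 55 1 [ 0.422  0.674  0.137  1.425 -0.531  1.502 -2.257]
100 55 -1 [ 0.836  0.727 -0.517  1.407 -0.178  1.418  0.608]
120 40 1 [ 0.431  0.898  0.113  1.142 -0.497  1.889 -2.04 ]
120 40 -1 [ 0.767  0.957 -0.547  1.124 -0.133  1.816  0.807]
120 55 1 [ 0.398  0.745  0.085  1.294 -0.374  1.638 -2.065]
120 55 -1 [ 0.758  0.804 -0.539  1.277 -0.033  1.599  0.805]
```

View pics/lamp.png

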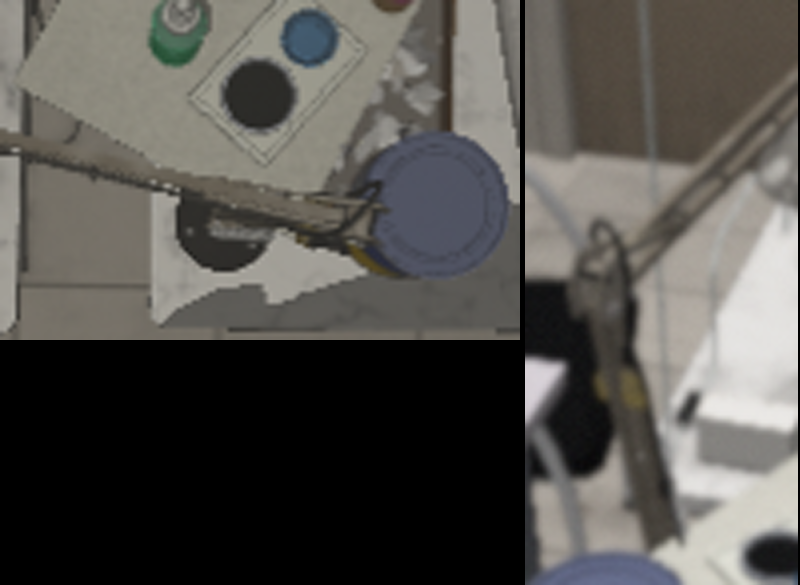

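The lamp is an obstacle: its elbow is at about (.40,-.33,.44), with the arm running to (.50,.13,.48) and the base near (.40,-.2). So the arm should come in from the right (-y), to the right of the lamp elbow and above the can. I'll fit the arm's kinematics so I can check clearances.

```bash
cat >> h.py <<'E'
from scipy.spatial.transform import Rotation as Ro
def tool(az,el,sg=1):
    a,e=np.radians([az,el]);z=np.array([np.cos(a)*np.cos(e),np.sin(a)*np.cos(e),-np.sin(e)]);y=sg*np.array([-np.sin(a),np.cos(a),0])
    return np.c_[np.cross(y,z),y,z]
AX="zyzyzyz"
def fk(q,par):
    sg=par[:7].round();d=par[7:31].reshape(8,3);R=np.eye(3);p=np.zeros(3);pts=[p]
    for i in range(7):
        p=p+R@d[i];pts.append(p);R=R@Ro.from_euler(AX[i],sg[i]*q[i]).as_matrix()
    p=p+R@d[7];pts.append(p);return np.array(pts),R
E
python3 - <<'E'
from h import *
import itertools
np.set_printoptions(precision=3,suppress=True)
rng=np.random.default_rng(0);D=[]
while len(D)<60:
    p=rng.uniform([.3,-.5,.2],[.7,-.1,.6]);R=tool(rng.uniform(-60,120),rng.uniform(20,85),rng.choice([1,-1]));q=robot.ik(p,R)
    if q is not None:D.append((np.array(q),p,R))
best=None
for s in itertools.product([1,-1],repeat=3):
    sg=np.array([-1,1,s[0],1,s[1],1,s[2]],float)
    # rotation check with constant end rotation
    E=[fk(q,np.r_[sg,np.zeros(24)])[1].T@R for q,p,R in D]
    v=np.std(E,0).max()
    if best is None or v<best[0]:best=(v,sg,np.mean(E,0))
print(best)
sg=best[1]
# linear in d: p = sum R_i d_i ; drop y comps & min-norm
A=[];b=[]
for q,p,R in D:
    M=np.eye(3);row=[]
    for i in range(7):
        row.append(M[:, [0,2]] if i not in(1,3,5) else M[:,[0,2]]);M=M@Ro.from_euler(AX[i],sg[i]*q[i]).as_matrix()
    row.append(M[:,[0,2]]);A.append(np.hstack(row));b.append(p)
A=np.vstack(A);b=np.hstack(b)
keep=[1,2,3,4,5,6,7,8,9,10,11,12,13,15] 
# z: put link lengths at d1(z),d3(z),d5(z),d7(z); drop z of d0,d2,d4,d6 
keep=[2,3,4,6,8,10,12,14,7,11,15]
x,*_=np.linalg.lstsq(A[:,keep],b,rcond=None);print(np.abs(A[:,keep]@x-b).max())
full=np.zeros(16);full[keep]=x
d=np.zeros((8,3));d[:,0]=full[0::2];d[:,2]=full[1::2];print(d)
np.save("par.npy",np.r_[sg,d.ravel()])
print(fk(D[0][0],np.load("par.npy"))[0][-1]-D[0][1],fk(np.array(robot.get_state()['qpos']),np.load("par.npy"))[0])
E
```

```text
(np.float64(1.4456004584801852e-11), array([-1.,  1., -1.,  1., -1.,  1., -1.]), array([[ 0., -1.,  0.],
       [ 1.,  0.,  0.],
       [-0.,  0.,  1.]]))
0.046444249560158024
[[ 0.     0.     0.   ]
 [ 0.01   0.     0.287]
 [ 0.019  0.     0.   ]
 [-0.004  0.     0.497]
 [ 0.012  0.     0.   ]
 [-0.016  0.     0.47 ]
 [ 0.023  0.     0.   ]
 [-0.003  0.     0.303]]
[ 0.012  0.031 -0.005] [[ 0.     0.     0.   ]
 [ 0.     0.     0.   ]
 [ 0.005 -0.009  0.287]
 [ 0.013 -0.025  0.279]
 [ 0.103 -0.2    0.735]
 [ 0.1   -0.196  0.724]
 [ 0.3   -0.575  0.53 ]
 [ 0.29  -0.554  0.53 ]
 [ 0.291 -0.557  0.227]]
```

```bash
cat >> h.py <<'E'
def segd(P,a,b):
    a,b=np.array(a,float),np.array(b,float);t=np.clip((P-a)@(b-a)/((b-a)@(b-a)),0,1);return np.linalg.norm(P-a-t[:,None]*(b-a),axis=1)
import os
PAR=np.load("par.npy") if os.path.exists("par.npy") else None
QL=np.array([[-2.81,2.81],[-.39,2.02],[-1.27,1.25],[.06,2.57],[-1.19,4.33],[.19,2],[-2.82,2.82]])+[.03,-.03]
def samples(q):
    pts,R=fk(q,PAR);T=R@np.array([[0,-1,0],[1,0,0],[0,0,1.]]);tcp=pts[-1];P=[];r=[]
    for i,j,rr in [(2,4,.09),(4,6,.08)]:
        for t in np.linspace(0,1,12):P.append(pts[i]+t*(pts[j]-pts[i]));r.append(rr)
    fl=tcp-T[:,2]*.16
    for t in np.linspace(0,1,6):P.append(pts[6]+t*(fl-pts[6]));r.append(.07)
    for b in(.16,.115):
        for w in np.linspace(-.055,.055,4):P.append(tcp-T[:,2]*b+T[:,1]*w);r.append(.042)
    return np.array(P),np.array(r)
def clear(q):
    P,r=samples(q)
    L=np.min([segd(P,(.40,-.2,0),(.404,-.334,.441)),segd(P,(.404,-.334,.441),(.502,.135,.48))],0)-.03-r
    can=np.hypot(np.maximum(np.hypot(P[:,0]-.425,P[:,1]+.44)-.08,0),np.maximum(P[:,2]-.2,0))-r
    g=np.linalg.norm(np.maximum([np.abs(P[:,0]-.33),.01-P[:,1],P[:,2]-.7],0),axis=0)-r
    z=P[:,2]-.13-r
    return np.array([L.min(),can.min(),g[8:].min(),z[8:].min()])
def myik(p,R,q0,n=25,seed=0):
    rng=np.random.default_rng(seed);best=None
    def f(q):
        pts,F=fk(q,PAR);T=F@np.array([[0,-1,0],[1,0,0],[0,0,1.]])
        return np.r_[(pts[-1]-p)*200,Ro.from_matrix(T.T@R).as_rotvec()*60,np.maximum(.06-clear(q),0)*10,(q-q0)*.01]
    for k in range(n):
        s=np.clip(q0+rng.normal(0,.6,7)*(k>0),QL[:,0]+.01,QL[:,1]-.01)
        try:o=least_squares(f,s,bounds=(QL[:,0],QL[:,1]),max_nfev=60)
        except ValueError:continue
        if np.abs(o.fun[:6]).max()<.15 and (best is None or o.cost<best[0]):best=(o.cost,o.x,clear(o.x))
    return best
E
cat > fit.py <<'E'
from h import *
rng=np.random.default_rng(0);A=[];b=[];sg=np.array([-1,1,-1,1,-1,1,-1.])
while len(b)<80:
    p=rng.uniform([.3,-.5,.2],[.7,-.1,.6]);q=robot.ik(p,tool(rng.uniform(-60,120),rng.uniform(20,85),rng.choice([1,-1])))
    if q is None:continue
    M=np.eye(3);row=[]
    for i in range(7):row.append(M);M=M@Ro.from_euler(AX[i],sg[i]*q[i]).as_matrix()
    A.append(np.hstack(row+[M]));b.append(p)
A=np.vstack(A);b=np.hstack(b)
drop=[0,1,2, 8,14,20] # z of d2,d4,d6
drop+=[7,13,19]       # y of pitch joints d2,d4,d6 (slide along y axis of previous pitch: keep on d3,d5,d7)
keep=[i for i in range(24) if i not in drop]
x=np.linalg.lstsq(A[:,keep],b,rcond=1e-9)[0];print(np.abs(A[:,keep]@x-b).max())
d=np.zeros(24);d[keep]=x;np.set_printoptions(precision=4,suppress=True);print(d.reshape(8,3))
np.save("par.npy",np.r_[sg,d])
E
python3 fit.py
python3 - <<'E'
from h import *
np.set_printoptions(precision=3,suppress=True)
q0=np.array(robot.get_state()['qpos']);print(fk(q0,PAR)[0],clear(q0))
for az in(80,95,110,125):
  for el in(35,45):
   for sg in(1,-1):
    a=myik(np.array([.581,-.2006,.198]),tool(az,el,sg),q0,6)
    if a is None: continue
    b=myik(np.array([.5285,-.28,.206]),tool(az-22,el,sg),a[1],4)
    print(az,el,sg,a[1],a[2],b and (b[1],b[2]))
E
```

```text
8.248024485624228e-11
[[ 0.      0.      0.    ]
 [ 0.     -0.0145  0.2891]
 [-0.      0.      0.    ]
 [-0.     -0.0159  0.5018]
 [-0.      0.      0.    ]
 [ 0.     -0.0004  0.4698]
 [-0.      0.      0.    ]
 [ 0.      0.      0.3149]]
[[ 0.     0.     0.   ]
 [ 0.     0.     0.   ]
 [-0.013 -0.007  0.289]
 [-0.013 -0.007  0.289]
 [ 0.066 -0.195  0.748]
 [ 0.066 -0.195  0.748]
 [ 0.262 -0.567  0.539]
 [ 0.262 -0.567  0.539]
 [ 0.262 -0.567  0.224]] [0.168 0.143 0.234 0.167]
80 35 1 [ 1.228  0.931 -0.933  1.486 -0.223  1.3   -2.79 ] [-0.008  0.059  0.299  0.09 ] (array([ 1.476,  0.802, -0.905,  1.678, -0.391,  1.096, -2.787]), array([-0.017,  0.028,  0.314,  0.098]))
80 35 -1 [ 1.348  1.114 -1.24   1.482  0.072  1.293  0.12 ] [0.014 0.059 0.303 0.09 ] (array([ 1.614,  0.976, -1.189,  1.674, -0.093,  1.054,  0.114]), array([-0.017,  0.028,  0.314,  0.098]))
80 45 1 [ 0.396  0.664  0.321  1.549 -0.855  1.506 -2.311] [-0.027  0.084  0.076  0.107] (array([ 0.511,  0.563,  0.395,  1.72 , -0.966,  1.382, -2.378]), array([-0.024,  0.049,  0.111,  0.115]))
80 45 -1 [ 1.325  1.025 -1.24   1
[... 1785 characters left out ...]
3  0.128  0.09 ] (array([ 1.256,  1.201, -1.24 ,  1.191,  0.211,  1.795, -2.79 ]), array([0.057, 0.031, 0.329, 0.098]))
125 35 -1 [ 0.582  0.967 -0.216  1.043 -0.316  1.97   0.995] [-0.031  0.103  0.128  0.09 ] (array([ 1.256,  1.201, -1.24 ,  1.191,  0.211,  1.795,  0.352]), array([0.057, 0.031, 0.329, 0.098]))
125 45 1 [ 0.356  0.863  0.191  1.155 -0.46   1.867 -1.96 ] [-0.     0.112  0.062  0.107] (array([ 1.268,  1.111, -1.238,  1.269,  0.293,  1.704, -2.79 ]), array([0.034, 0.047, 0.325, 0.115]))
125 45 -1 [ 0.356  0.863  0.191  1.155 -0.46   1.867  1.181] [-0.     0.112  0.062  0.107] (array([ 1.269,  1.112, -1.24 ,  1.269,  0.294,  1.704,  0.351]), array([0.034, 0.047, 0.325, 0.115]))
```

```bash
sed -i 's/(2,4,.09),(4,6,.08)/(2,4,.08),(4,6,.07)/; s/r.append(.07)$/r.append(.065)/; s/-.03-r$/-.025-r/' h.py
cat > plan.py <<'E'
from h import *
np.set_printoptions(precision=3,suppress=True)
q0=np.array(robot.get_state()['qpos']);B=np.array([.581,-.2006,.203]);T=np.array([.5285,-.28,.211])
res=[]
for az in(95,105,115):
  for el in(30,38):
    R=tool(az,el,-1);a=myik(B,R,q0,6,1)
    if a is None:continue
    pre=myik(B-.1*R[:,2],R,a[1],2)
    R2=tool(az-22,el,-1);b=myik(T,R2,a[1],3)
    b2=b and myik(T-.1*R2[:,2],R2,b[1],2)
    if not(pre and b and b2):continue
    i=np.argmin((lambda P:np.min([segd(P[0],(.40,-.2,0),(.404,-.334,.441)),segd(P[0],(.404,-.334,.441),(.502,.135,.48))],0)-P[1])(samples(a[1])))
    print(az,el,"pre",pre[2],"grasp",a[2],i,samples(a[1])[0][i],"place",b[2],"ret",b2[2]);print("  ",pre[1],a[1],b[1],b2[1])
E
python3 plan.py
```

```text
95 30 pre [0.074 0.078 0.322 0.138] grasp [0.041 0.066 0.331 0.088] 18 [ 0.395 -0.464  0.402] place [0.019 0.026 0.345 0.096] ret [0.073 0.076 0.392 0.146]
   [ 1.191  1.209 -1.23   1.038  0.083  1.804  0.245] [ 1.221  1.212 -1.24   1.285  0.092  1.583  0.232] [ 1.495  1.071 -1.152  1.487 -0.083  1.34   0.241] [ 1.522  1.063 -1.15   1.305 -0.083  1.547  0.239]
95 38 pre [0.059 0.104 0.318 0.163] grasp [0.016 0.083 0.325 0.102] 18 [ 0.393 -0.445  0.437] place [0.011 0.041 0.338 0.11 ] ret [0.052 0.101 0.374 0.171]
   [ 1.197  1.13  -1.24   1.096  0.152  1.749  0.228] [ 1.219  1.142 -1.24   1.325  0.164  1.535  0.209] [ 1.464  0.97  -1.111  1.511 -0.051  1.304  0.225] [ 1.498  0.953 -1.114  1.338 -0.057  1.51   0.229]
105 38 pre [0.034 0.115 0.288 0.163] grasp [0.008 0.088 0.304 0.102] 17 [ 0.392 -0.437  0.436] place [0.029 0.04  0.354 0.11 ] ret [0.073 0.101 0.356 0.171]
   [ 1.076  1.177 -1.24   0.946  0.215  1.918  0.314] [ 1.133  1.176 -1.24   1.223  0.214  1.691  0.291] [ 1.388  1.022 -1.116  1.405  0.016  1.462  0.281] [ 1.387  1.019 -1.113  1.193  0.012  1.675  0.285]
```

Run:
```python
from h import *
np.set_printoptions(precision=3,suppress=True)
q0=np.array(robot.get_state()['qpos']);pre=np.array([1.191,1.209,-1.23,1.038,.083,1.804,.245])
def path(a,b):
    C=np.array([clear(a+t*(b-a)) for t in np.linspace(0,1,30)]);return C.min(0)
up=myik(np.array([.45,-.62,.40]),tool(95,45,-1),(q0+pre)/2,6)
print(path(q0,pre),up[1],path(q0,up[1]),path(up[1],pre))
tc=[fk(q0+t*(pre-q0),PAR)[0][-1] for t in(0,.25,.5,.75,1)];print(np.array(tc))
if path(q0,pre)[:3].min()>.03:
    robot.goto_joints(pre)
elif min(path(q0,up[1])[:3].min(),path(up[1],pre)[:3].min())>.03:
    robot.goto_joints(up[1]);robot.goto_joints(pre)
s=robot.get_state();print(s['time'],s['ee_pos'],s['force'])
t=robot.grab_frame("top")[:,:,::-1];sc=robot.grab_frame("scene")[:,:,::-1]
a=cv2.resize(t[120:240,210:340],None,fx=3.07,fy=3.07,interpolation=cv2.INTER_CUBIC);b=cv2.resize(sc[90:270,170:330],None,fx=2.4,fy=2.4,interpolation=cv2.INTER_CUBIC)
c=np.zeros((600,800,3),np.uint8);c[:a.shape[0],:a.shape[1]]=a;c[:b.shape[0],405:405+b.shape[1]]=b;cv2.imwrite("pics/pre.png",c)
```

```text
Traceback (most recent call last):
TypeError: 'NoneType' object is not subscriptable
```

```bash
cat >> h.py <<'E'
def path(a,b):
    return np.array([clear(a+t*(b-a)) for t in np.linspace(0,1,30)]).min(0)
def show(name):
    t=robot.grab_frame("top")[:,:,::-1];sc=robot.grab_frame("scene")[:,:,::-1]
    a=cv2.resize(t[120:240,210:340],None,fx=3.07,fy=3.07,interpolation=cv2.INTER_CUBIC);b=cv2.resize(sc[90:270,170:330],None,fx=2.4,fy=2.4,interpolation=cv2.INTER_CUBIC)
    c=np.zeros((440,800,3),np.uint8);c[:a.shape[0],:a.shape[1]]=a;c[:b.shape[0],405:405+b.shape[1]]=b;cv2.imwrite(name,c)
E
python3 - <<'E'
from h import *
np.set_printoptions(precision=3,suppress=True)
q0=np.array(robot.get_state()['qpos']);pre=np.array([1.191,1.209,-1.23,1.038,.083,1.804,.245])
print(path(q0,pre));print(np.array([fk(q0+t*(pre-q0),PAR)[0][-1] for t in(0,.25,.5,.75,1)]))
best=None;rng=np.random.default_rng(1)
for k in range(150):
    v=q0+rng.uniform(0,1)*(pre-q0)+rng.normal(0,.35,7);v=np.clip(v,QL[:,0],QL[:,1])
    if fk(v,PAR)[0][-1][2]<.3:continue
    m=min(path(q0,v).min(),path(v,pre).min()) - .02*np.abs(v-(q0+pre)/2).max()
    if best is None or m>best[0]:best=(m,v)
print(best,path(q0,best[1]),path(best[1],pre),fk(best[1],PAR)[0][-1])
if path(q0,pre).min()>.03: robot.goto_joints(pre)
elif best[0]>.02: robot.goto_joints(best[1]);robot.goto_joints(pre)
s=robot.get_state();print(s['time'],s['ee_pos'],s['force'])
show("pics/pre.png")
E
```

```text
[0.054 0.016 0.244 0.075]
[[ 0.262 -0.567  0.224]
 [ 0.396 -0.486  0.174]
 [ 0.497 -0.391  0.162]
 [ 0.561 -0.316  0.194]
 [ 0.588 -0.287  0.253]]
(np.float64(0.0643932437305639), array([ 1.524,  1.042, -1.088,  0.829, -0.125,  1.463, -0.039])) [0.163 0.097 0.244 0.155] [0.074 0.078 0.322 0.138] [ 0.541 -0.631  0.383]
3.1583 [ 0.588 -0.289  0.253] [0.271 0.55  0.437]
```

View pics/pre.png

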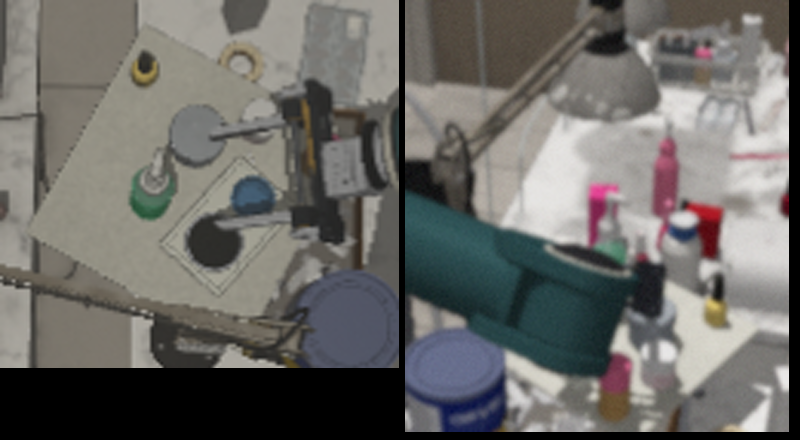

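Fingers straddle the bottle's line (top: fingertips (215,133) and (190,222), bottle at (152,190)), and the forearm is clear of the lamp. Moving in to grip and lift.

Run:
```python
from h import *
np.set_printoptions(precision=3,suppress=True)
B=np.array([.581,-.2006,.203])
print(robot.move_linear(B,velocity=.08,threshold=6))
s=robot.get_state();print(s['time'],s['ee_pos'],s['force'],np.array(s['qpos']),clear(np.array(s['qpos'])))
robot.gripper_to(.0);s=robot.get_state();print(s['opening'],s['grasp_force'],s['force'])
if .045<s['opening']<.053:
    print(robot.move_linear(B+[0,0,.045],velocity=.1));s=robot.get_state();print(s['time'],s['ee_pos'],s['force'],s['opening'],np.array(s['qpos']),clear(np.array(s['qpos'])))
show("pics/lift.png")
```

```text
False
4.6583 [ 0.581 -0.201  0.203] [-0.046  0.152  1.042] [ 1.219  1.206 -1.23   1.284  0.084  1.583  0.238] [0.04  0.066 0.33  0.088]
0.04842112051914875 29.960235357284546 [-0.317 -0.68  -0.551]
False
6.0333 [ 0.581 -0.201  0.248] [-0.096  0.163 -2.137] 0.048565110807434204 [ 1.216  1.146 -1.235  1.266  0.03   1.62   0.218] [0.03  0.1   0.324 0.133]
```

View pics/lift.png

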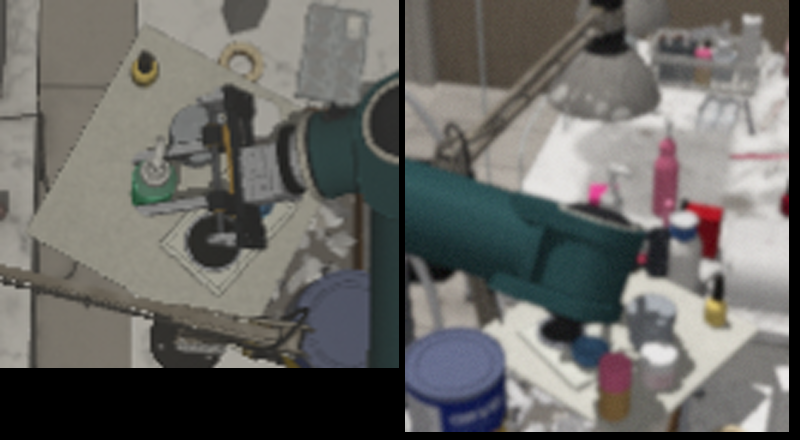

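Run:
```python
from h import *
np.set_printoptions(precision=3,suppress=True)
print(ray("top",[210+155/3.07,120+172/3.07],.372),ray("top",[210+165/3.07,120+143/3.07],.366))
q=np.array(robot.get_state()['qpos']);T=np.array([.5285,-.28,.211]);R=tool(95-24,30,-1)
b=myik(T+[0,0,.04],R,q,4);print(b[1],b[2],path(q,b[1]),fk((q+b[1])/2,PAR)[0][-1])
if path(q,b[1])[:3].min()>.015:
    robot.goto_joints(b[1]);print(robot.move_linear(T+[0,0,.008],velocity=.05))
s=robot.get_state();print(s['time'],s['ee_pos'],s['force'],s['opening'],clear(np.array(s['qpos'])))
show("pics/above.png")
```

```text
[ 0.571 -0.201  0.372] [ 0.603 -0.211  0.366]
[ 1.52   1.015 -1.178  1.493 -0.127  1.345  0.204] [0.006 0.066 0.342 0.136] [0.006 0.066 0.324 0.132] [ 0.557 -0.24   0.252]
6.1333 [ 0.581 -0.201  0.247] [-0.05   0.609 -1.437] 0.04833172287441635 [0.03  0.099 0.324 0.132]
```

View pics/above.png

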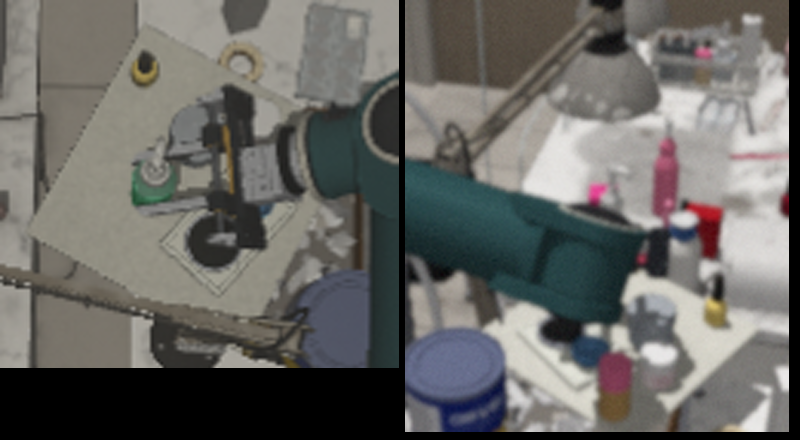

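Run:
```python
from h import *
np.set_printoptions(precision=3,suppress=True)
q=np.array(robot.get_state()['qpos']);T=np.array([.5285,-.28,.211])
for az in(84,81,78):
    b=myik(T+[0,0,.04],tool(az,30,-1),q,4);c=myik(T,tool(az,30,-1),b[1],2);print(az,b[1],b[2],path(q,b[1]),fk((q+b[1])/2,PAR)[0][-1],c[2])
    P,r=samples(b[1]);d=np.array([segd(P,(.40,-.2,0),(.404,-.334,.441)),segd(P,(.404,-.334,.441),(.502,.135,.48))])-r;print(np.unravel_index(d.argmin(),d.shape),P[d.min(0).argmin()])
```

```text
84 [ 1.406  1.082 -1.182  1.341 -0.041  1.566  0.253] [0.03  0.066 0.364 0.136] [0.03  0.066 0.324 0.132] [ 0.556 -0.241  0.25 ] [0.04  0.027 0.364 0.096]
(np.int64(0), np.int64(34)) [ 0.463 -0.373  0.308]
81 [ 1.431  1.065 -1.177  1.376 -0.064  1.515  0.243] [0.025 0.066 0.359 0.136] [0.025 0.066 0.324 0.132] [ 0.556 -0.241  0.25 ] [0.034 0.026 0.359 0.096]
(np.int64(0), np.int64(34)) [ 0.459 -0.37   0.308]
78 [ 1.459  1.051 -1.178  1.41  -0.082  1.465  0.229] [0.019 0.066 0.354 0.136] [0.019 0.066 0.324 0.132] [ 0.556 -0.241  0.25 ] [0.029 0.026 0.354 0.096]
(np.int64(0), np.int64(34)) [ 0.454 -0.366  0.308]
```

Run:
```python
from h import *
np.set_printoptions(precision=3,suppress=True)
q=np.array(robot.get_state()['qpos']);T=np.array([.5285,-.28,.211]);R=tool(80,30,-1)
b=myik(T+[0,0,.04],R,q,4);print(b[1],b[2])
robot.goto_joints(b[1]);robot.move_linear(T+[0,0,.012],velocity=.06)
s=robot.get_state();print(s['time'],s['ee_pos'],s['force'],s['moment'])
hit=robot.move_linear(T-[0,0,.004],velocity=.015,threshold=2.5)
s=robot.get_state();print(hit,s['time'],s['ee_pos'],s['force'],s['opening'],clear(np.array(s['qpos'])))
show("pics/down.png")
```

```text
[ 1.442  1.064 -1.183  1.387 -0.064  1.499  0.234] [0.023 0.066 0.357 0.136]
7.3167 [ 0.529 -0.28   0.223] [-0.263  0.866 -1.909] [-1.075  0.156 -0.02 ]
True 8.1 [ 0.528 -0.28   0.211] [-0.694 -0.329  5.119] 0.0488248549186996 [0.032 0.026 0.357 0.096]
```

View pics/down.png

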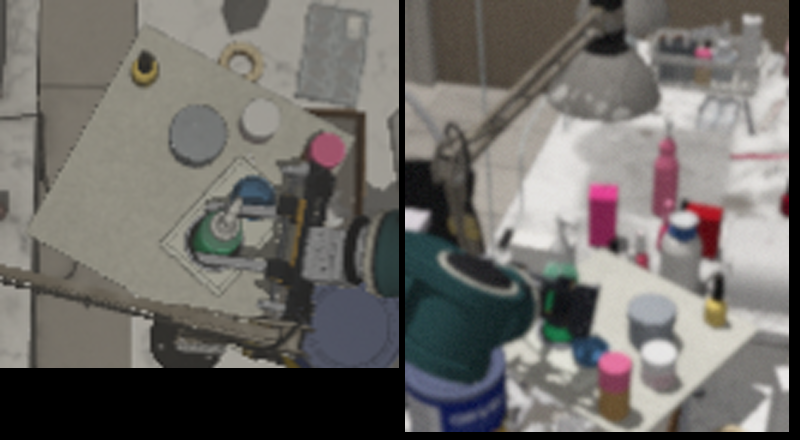

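Bottle is standing in the ring with the spout at about -36° towards the dish, and contact came at exactly the expected height. Releasing and backing off.

Run:
```python
from h import *
np.set_printoptions(precision=3,suppress=True)
T=np.array([.5285,-.28,.211]);R=tool(80,30,-1)
robot.gripper_to(.085);robot.pause(.5)
robot.move_linear(T-.17*R[:,2]+[0,0,.02],velocity=.12)
robot.gripper_to(0);robot.pause(.3)
s=robot.get_state();print(s['time'],s['ee_pos'],s['force'],s['opening'],np.array(s['qpos']),clear(np.array(s['qpos'])))
t=np.mean([robot.grab_frame("top").astype(float) for _ in range(4)],0).astype(np.uint8)[:,:,::-1]
sc=np.mean([robot.grab_frame("scene").astype(float) for _ in range(4)],0).astype(np.uint8)[:,:,::-1]
a=cv2.resize(t[170:220,260:310],None,fx=8,fy=8,interpolation=cv2.INTER_CUBIC);b=cv2.resize(sc[150:250,205:271],None,fx=6,fy=6,interpolation=cv2.INTER_CUBIC)
c=np.zeros((600,800,3),np.uint8);c[:400,:400]=a;c[:,402:402+b.shape[1]]=b;cv2.imwrite("pics/rel.png",c)
for z in(.131,.338):
    o=proj("top",[[.5285,-.28,z]])[0];p=proj("scene",[[.5285,-.28,z]])[0];print((o-[260,170]+.5)*8-.5,(p-[205,150]+.5)*6-.5+[402,0])
```

```text
12.7 [ 0.503 -0.425  0.316] [ 0.011  0.058 -0.221] 0.0003906371243239583 [ 1.407  1.107 -1.15   0.987 -0.045  1.855  0.239] [0.126 0.131 0.37  0.201]
[153.087 233.908] [585.347 469.448]
[197.886 172.78 ] [583.309 171.407]
```

View pics/rel.png

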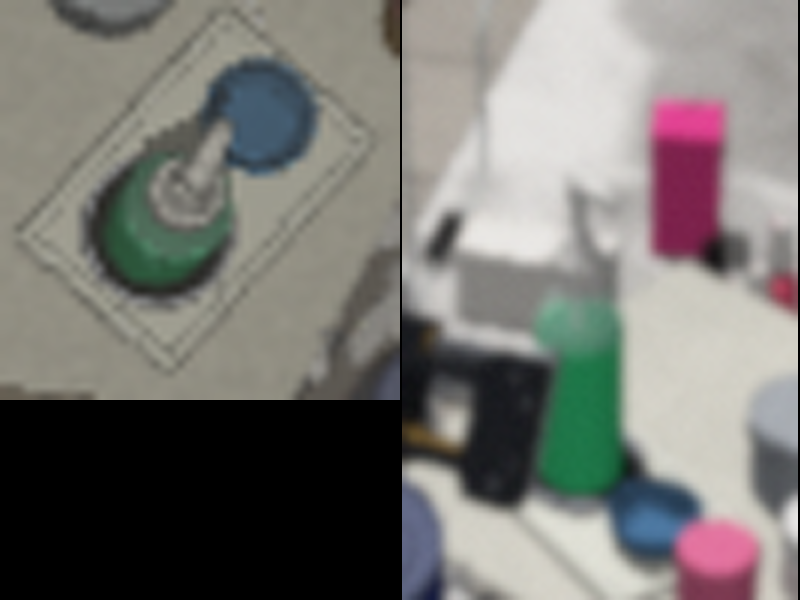

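The bottle is free in the ring, with body sides at 538–622 in the scene half and the spout towards the dish. The head axis is at about (.527,-.2815). Next: find a press pose and approach.

```bash
cat > press.py <<'E'
from h import *
np.set_printoptions(precision=3,suppress=True)
H=np.array([.527,-.2815,.338])
def tcp_for(R,z):
    c=min((.019*R[:,2]+s*.008*R[:,0] for s in(1,-1)),key=lambda v:v[2]);o=c.copy()
    o[:2]=.6*c[:2]+.4*.019*R[:2,2]   # between corner and tip centre
    return np.r_[H[:2]-o[:2],z-c[2]]
E
python3 - <<'E'
from press import *
q=np.array(robot.get_state()['qpos'])
for az in(75,90,105):
  for el in(50,60,70,80):
    R=tool(az,el,-1);b=myik(tcp_for(R,.338),R,q,3)
    if b is None:continue
    c=myik(tcp_for(R,.40),R,b[1],2)
    print(az,el,b[2],b[1],c and (c[2],path(q,c[1])))
E
```

```text
75 50 [-0.016  0.204  0.334  0.274] [ 1.444  0.75  -1.193  1.37  -0.009  1.511  0.084] (array([0.017, 0.266, 0.326, 0.336]), array([0.015, 0.131, 0.326, 0.201]))
75 60 [-0.013  0.219  0.315  0.286] [ 1.406  0.666 -1.18   1.391  0.086  1.488  0.04 ] (array([0.026, 0.28 , 0.307, 0.348]), array([0.019, 0.131, 0.307, 0.201]))
75 70 [-0.01   0.231  0.285  0.295] [ 1.363  0.597 -1.177  1.418  0.198  1.469 -0.024] (array([0.032, 0.292, 0.278, 0.357]), array([0.021, 0.131, 0.278, 0.201]))
75 80 [-0.007  0.241  0.241  0.299] [ 1.295  0.526 -1.144  1.449  0.303  1.453 -0.087] (array([0.035, 0.301, 0.235, 0.361]), array([0.021, 0.131, 0.235, 0.201]))
90 50 [0.008 0.204 0.32  0.274] [ 1.327  0.835 -1.198  1.235  0.083  1.705  0.216] (array([0.033, 0.266, 0.31 , 0.327]), array([0.031, 0.131, 0.31 , 0.201]))
90 60 [0.004 0.217 0.306 0.286] [ 1.317  0.745 -1.194  1.288  0.171  1.646  0.202] (array([0.037, 0.279, 0.297, 0.348]), array([0.03 , 0.131, 0.297, 0.201]))
90 70 [0.002 0.229 0.293 0.295] [ 1.303  0.658 -1.191  1.349  0.261  1.583  0.174] (array([0.04 , 0.29 , 0.285, 0.357]), array([0.027, 0.131, 0.285, 0.201]))
90 80 [-0.002  0.238  0.25   0.299] [ 1.283  0.578 -1.191  1.415  0.36   1.522  0.126] (array([0.04 , 0.298, 0.244, 0.361]), array([0.023, 0.131, 0.244, 0.201]))
105 50 [0.033 0.204 0.299 0.274] [ 1.208  0.897 -1.194  1.114  0.171  1.888  0.37 ] (array([0.053, 0.266, 0.254, 0.335]), array([0.048, 0.131, 0.254, 0.201]))
105 60 [0.024 0.217 0.292 0.286] [ 1.224  0.802 -1.196  1.197  0.25   1.793  0.382] (array([0.052, 0.279, 0.28 , 0.336]), array([0.042, 0.131, 0.28 , 0.201]))
105 70 [0.016 0.228 0.286 0.295] [ 1.243  0.709 -1.206  1.289  0.33   1.69   0.374] (array([0.05 , 0.289, 0.277, 0.357]), array([0.035, 0.131, 0.277, 0.201]))
105 80 [0.007 0.235 0.257 0.299] [ 1.266  0.625 -1.236  1.386  0.421  1.589  0.338] (array([0.046, 0.296, 0.249, 0.361]), array([0.027, 0.131, 0.249, 0.201]))
```

Run:
```python
from press import *
q=np.array(robot.get_state()['qpos']);R=tool(110,58,-1)
lo=myik(tcp_for(R,.322),R,q,4);ab=myik(tcp_for(R,.385),R,lo[1],3);up=q.copy()
far=myik(tcp_for(R,.385)+[.0,-.14,.03],R,ab[1],3)
def tips(a,b):
    return min([(lambda P,F:P[-1]+.019*F[:,2])(*fk(a+t*(b-a),PAR))[2] for t in np.linspace(0,1,20)])
print(lo[2],ab[2],far[2],path(q,far[1]),path(far[1],ab[1]),tips(q,far[1]),tips(far[1],ab[1]))
if path(q,far[1]).min()>.02 and path(far[1],ab[1]).min()>.02 and tips(far[1],ab[1])>.365:
    robot.goto_joints(far[1]);robot.goto_joints(ab[1])
    print(robot.move_linear(tcp_for(R,.348),velocity=.06,threshold=4));robot.pause(.3)
s=robot.get_state();print(s['time'],s['ee_pos'],tcp_for(R,.348),s['force'],clear(np.array(s['qpos'])))
```

```text
Traceback (most recent call last):
TypeError: 'NoneType' object is not subscriptable
```

```bash
cat > go.py <<'E'
from press import *
q=np.array(robot.get_state()['qpos'])
def tips(a,b):
    return min([(lambda P,F:P[-1]+.019*F[:,2])(*fk(a+t*(b-a),PAR))[2] for t in np.linspace(0,1,20)])
for az,el in((110,58),(105,60),(105,66)):
    R=tool(az,el,-1);lo=myik(tcp_for(R,.322),R,q,4);ab=lo and myik(tcp_for(R,.385),R,lo[1],3)
    far=ab and (myik(tcp_for(R,.395)+[-.03,-.08,0],R,ab[1],5) or myik(tcp_for(R,.395)+[-.03,-.08,0],tool(az,70,-1),ab[1],5))
    if not far: print(az,el,bool(lo),bool(ab));continue
    print(az,el,lo[2],ab[2],far[2],path(q,far[1]),path(far[1],ab[1]),tips(q,far[1]),tips(far[1],ab[1]))
    if path(q,far[1]).min()>.02 and path(far[1],ab[1]).min()>.02 and tips(far[1],ab[1])>.365:
        robot.goto_joints(far[1]);robot.goto_joints(ab[1])
        print(robot.move_linear(tcp_for(R,.348),velocity=.06,threshold=4));robot.pause(.3)
        np.save("R.npy",R);break
s=robot.get_state();print(s['time'],s['ee_pos'],tcp_for(R,.348),s['force'],clear(np.array(s['qpos'])))
E
python3 go.py
```

```text
110 58 [0.032 0.199 0.291 0.268] [0.049 0.262 0.27  0.331] [0.067 0.281 0.282 0.351] [0.063 0.131 0.282 0.201] [0.049 0.262 0.27  0.331] 0.30650345978496835 0.38925370865066466
False
15.2917 [ 0.529 -0.287  0.369] [ 0.529 -0.287  0.368] [-0.204 -0.631  0.292] [0.035 0.225 0.276 0.294]
```

Run:
```python
from press import *
R=np.load("R.npy")
f0=np.array(robot.get_state()['force'])
hit=robot.move_linear(tcp_for(R,.328),velocity=.012,threshold=2.5)
s=robot.get_state();zt=s['ee_pos'][2]-tcp_for(R,0)[2];print("touch",hit,s['time'],zt,np.array(s['force'])-f0)
if hit and zt>.332:
    hit=robot.move_linear(tcp_for(R,zt-.021),velocity=.01,threshold=12)
    s=robot.get_state();print("press",hit,s['time'],s['ee_pos'][2]-tcp_for(R,0)[2],np.array(s['force'])-f0,s['moment'])
    robot.pause(.3);s=robot.get_state();print(s['time'],s['ee_pos'][2]-tcp_for(R,0)[2],np.array(s['force'])-f0)
```

```text
touch True 16.25 0.336952711272538 [0.752 0.825 2.425]
press True 17.725 0.32160517045800974 [-0.444 -0.086  8.987] [0.449 0.222 0.1  ]
18.025 0.3216529823205175 [-0.421 -0.837  9.474]
```

```bash
cat > bottom.py <<'E'
from press import *
R=np.load("R.npy");F0=.29
def fz(n=4):
    v=[]
    for _ in range(n): robot.pause(.03);v.append(robot.get_state()['force'][2]-F0)
    return np.mean(v)
def bottom(zt):
    for _ in range(14):
        f=fz();print(round(zt,4),round(f,2),end=" | ")
        if f>15.3:break
        zt-=.0004 if f<12 else .0002
        robot.move_linear(tcp_for(R,zt),velocity=.01,threshold=9)
    robot.pause(.7);print("\nhold",fz(),robot.get_state()['time']);return zt
E
python3 - <<'E'
from bottom import *
bottom(.3216)
s=robot.get_state();print(s['force'],s['ee_pos'],tcp_for(R,.32))
E
```

```text
0.3216 9.04 | 0.3212 9.52 | 0.3208 11.48 | 0.3204 14.28 | 0.3202 15.23 | 0.32 16.33 | 
hold 16.720778860495358 20.9083
[-0.557 -1.986 17.244] [ 0.529 -0.287  0.342] [ 0.529 -0.287  0.34 ]
```

Run:
```python
from bottom import *
robot.move_linear(tcp_for(R,.346),velocity=.03);robot.pause(.5);F0=robot.get_state()['force'][2];print("F0",F0)
import bottom as bm;bm.F0=F0
hit=robot.move_linear(tcp_for(R,.3225),velocity=.012,threshold=13);s=robot.get_state();print(hit,s['ee_pos'][2]-tcp_for(R,0)[2])
bottom(.3216 if not hit else s['ee_pos'][2]-tcp_for(R,0)[2])
robot.move_linear(tcp_for(R,.346),velocity=.03);robot.move_linear(tcp_for(R,.385),velocity=.06);robot.pause(.5)
robot.move_linear(tcp_for(R,.395)+[-.03,-.08,0],velocity=.1)
s=robot.get_state();print(s['time'],s['force'],clear(np.array(s['qpos'])));show("pics/end.png")
```

```text
F0 -0.10228933414816653
False 0.3231205037863269
0.3216 9.91 | 0.3212 9.35 | 0.3208 10.77 | 0.3204 13.93 | 0.3202 15.26 | 0.32 16.26 | 
hold 16.83650912889694 27.45Traceback (most recent call last):
  File "<stdin>", line 7, in <module>
rig.PlanningError: the arm cannot follow that straight line within its joint ranges
```

Run:
```python
from press import *
R=np.load("R.npy");s=robot.get_state();print(s['time'],s['ee_pos'],s['ee_pos'][2]-tcp_for(R,0)[2],s['force'])
def g(im): 
    im=im.astype(int);m=(im[:,:,1]>im[:,:,2]+25)&(im[:,:,1]>im[:,:,0]+15);y,x=np.nonzero(m);return x.mean(),y.mean(),y.max(),x.min(),x.max(),len(x)
def crop(n,y0,y1,x0,x1): return np.ascontiguousarray(robot.grab_frame(n)[y0:y1,x0:x1,::-1])
r=cv2.imread("pics/rel.png")
print("before",g(cv2.resize(r[:400,:400],(50,50),interpolation=cv2.INTER_AREA)),g(cv2.resize(r[:600,402:798],(66,100),interpolation=cv2.INTER_AREA)))
print("now",g(crop("top",170,220,260,310)),g(crop("scene",150,250,205,271)))
```

```text
29.7667 [ 0.529 -0.287  0.405] 0.38496239013889005 [ 0.043 -0.631 -0.216]
before (np.float64(18.771084337349397), np.float64(29.987951807228917), np.int64(34), np.int64(14), np.int64(27), 83) (np.float64(29.787341772151898), np.float64(66.15443037974684), np.int64(82), np.int64(22), np.int64(36), 395)
now (np.float64(18.895833333333332), np.float64(29.479166666666668), np.int64(34), np.int64(13), np.int64(28), 96) (np.float64(29.203196347031962), np.float64(65.69406392694064), np.int64(82), np.int64(22), np.int64(36), 438)
```

The bottle hasn't shifted (green bounds match the earlier picture to within a pixel), and the fingers are 47 mm above the raised head, touching nothing. Handing in.

```bash
python3 -c "
from rig import robot
print(robot.sign_off())"
```

```text
the job is handed in; nothing more can be done
None
```

The green gel pump bottle stands released in the ring with its spout towards the dish, its pump was primed with two full strokes (each held at about 16.8 N), and the job is handed in at about 30 s; no verdict was returned.

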